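# Centre a tippy heat sink on the inspection pedestal and start the scan

### The job

The small heat sink standing off-centre on the turntable's pedestal must be centred for inspection: with light taps low on its foot, nudge it until its foot stands inside the white ring in the middle, upright, without gripping, lifting or tipping it. Then move clear of it and push the start button on the grey control box all the way down and let it come back up. Do not press the button before the heat sink is centred, and leave everything else on the bench where it is.

Things in the scene. Friction and masses are not known exactly. Their poses are not given: they have to be found in the camera images.
- heatsink: Plain aluminium heat sink to be centred; loose, about 110 g. Round: foot disc 30 mm diameter, 12 mm thick; 14 mm neck from 12 to 20 mm; seven fins 27 mm diameter from 20 to 62 mm (top). Origin: centre of the foot's underside; z up its axis. Stands on the pedestal 11 to 17 mm off centre, any direction, foot near the edge. Pushed slowly at the foot it slides upright; pushed at the fins it topples.
- pedestal_top (a point): Centre of the pedestal's flat top, 55 mm above the bench. The pedestal, a black post 68 mm in diameter, rises 33 mm above the turntable's round grey base (130 mm diameter, 22 mm high); it does not turn or move. A thin white printed ring, 40 mm inner and 43 mm outer diameter, is concentric with this point: 5 mm all round the centred foot.
- station: The turntable as a whole (fixed, round). Origin: centre of its underside on the bench. Its yaw has no meaning.
- start (a joint): Travel of the start button in m: 0 up, 0.006 fully down. Spring-loaded; fully down takes 5 N; it springs back when let go.
- start_top (a point): Centre of the top of the start button's round cap (28 mm diameter), which faces up, pressed straight down. The button sits on a fixed grey control box, 90 x 75 mm and 35 mm high, that stands to the left or the right of the turntable.
- heatsink2: A second, identical heat sink standing on the bench itself; leave alone. Origin: centre of the underside.
- capacitor: Black can capacitor standing on the bench, 40 mm diameter, 70 mm high; leave alone. Origin: centre of the underside.
- screwdriver: Screwdriver lying on the bench between the robot and the turntable; leave alone. Lies along its x axis, handle to -x.
- reel: White component reel lying flat, 100 mm diameter, 14 mm thick; leave alone. Origin: centre of the underside.
- bin: Open grey plastic bin, 100 x 80 x 45 mm; leave alone. Origin: centre of the underside.
- brush: Brush lying beyond the turntable; leave alone. Lies along its x axis, handle to -x.
Mind the look-alikes: they are no part of the job. Leave any brown look-alike of the heatsink alone.

How it is judged:
By the outcome, as a careful person would: the job done as asked, in the order asked, and still so for the second after the job is handed in, with the robot touching nothing.
It also fails if it takes over 58 s, if anything falls off the work surface, if the arm or the gripper's body presses on something with over 40 N, if the wrist force passes 120 N, or if a joint passes its speed limit or range.

### The arm

A 7-joint arm with a two-finger parallel gripper is mounted at the origin on the work surface. World frame = base frame: x ahead of the robot, y to its left, z up, the work surface at z = 0. Lengths are in m, angles in degrees, forces in N, time in s.
With the tool pointing down it reaches from about 0.425 to 0.8 m from the base axis. Payload 8.3 kg.
Tool frame: the origin (TCP) lies midway between the tips of the shut fingers; the grasp point (between the pads) lies behind it (robot.grasp_offset is the z of the grasp point in the tool frame, in m); z points along the fingers, y is the direction in which the jaws open and shut (so a half turn about z gives the same grasp; the last joint's range is limited). The gripper opens to 85 mm and grips with 20 to 120 N. Pads are 22 mm wide; open, the fingers measure 114 mm over their backs; the gripper's body (76 mm by 85 mm) begins 54 mm behind the grasp point. The pads swing forward as they close: fully open they stand 13 mm farther back than shut.
Start: joints at [-76.14, 21.967, 0.94, 78.501, -0.361, 79.538, -2.664], TCP at [0.188, 0.596, 0.231] pointing down, gripper open.
Joint ranges: [-169.22, 169.22], [-14.56, 117.87], [-87.37, 89.26], [10.42, 133.3], [-82.24, 262.24], [0.94, 117.77], [-172.7, 172.7]. Speed limits (degrees/s): [136.94, 136.94, 172.46, 172.46, 180, 180, 180].

### API

Orientations are given as a 3x3 rotation matrix whose columns are the frame's x, y, z axes.
In Python, from workcell import robot gives the robot as it stands. The module is installed in compiled form; this text tells all that it offers.
- The arm moves only by the tool move_arm, never from a script. Its argument "plan" is a list of rows, each an object with "xyz": the shift along the tool's x, y, z in m, a list of three; "angular": the turn, a rotation vector about the tool's x, y, z in rad, a list of three; "grip": the opening, from 0 (shut) to 1 (fully open). In form: [{"xyz": [x, y, z], "angular": [rx, ry, rz], "grip": grip}, ...]. A call has 1 to 12 rows; each row shifts and turns the commanded pose from where the row before left it, along the tool's axes as they then stand; what a row does not reach is not made up. A row lasts 1/12 s, in which the tool goes at most 41.7 mm and 7.16 degrees, less where a joint would pass 70% of its speed; a pose out of reach is approached as far as the arm can. A call is refused whole if a number of a shift passes 0.0417 or a number of a turn 0.125, either way. A call with a gripper value outside its range is refused whole. The fingers move at their own pace and stop on an object; "force" is the grip in N (left out, the last holds). Time passes only in rows, so rows that do not move let the fingers close. It gives the time, the measured TCP pose, the force and the opening at its end, in the units of the state.
- robot.observe(): the state, without advancing time (a new reading comes with each control period).
- robot.grab_frame(name): name is "scene" or "top" or "wrist"; returns the picture (420x560x3 uint8, red, green, blue); there is no depth.
- robot.camera_params(name): a dict with "fx", "fy", "cx", "cy" (pixels), "distortion" ([k1, k2, p1, p2, k3] as OpenCV has them; the pictures are not rectified), "world_from_camera" (4x4, takes a point from camera to world coordinates). Camera axes: x right, y up, looking along -z (the intrinsics and any distortion apply to the point x, -y, -z); pixel columns grow to the right and rows downward; lengths in m; the calibration is good to about 2 mm. A picture is of the moment at which its call begins: read the wrist's pose just before it. camera_params takes no time and is no camera call; for the wrist camera it gives the pose at the moment of the call.
- robot.close_job(): hands the job in, once; it reports no verdict.
The state is a dict: "time": time; "joints": joint angles; "joint_vel": joint speeds; "joint_efforts": joint torques, N m; "tool_pos": TCP position; "ee_rot": TCP orientation; "wrist_force": force on the tool from outside, world axes, zero at the start; "wrist_torque": the same for the moment, N m; "gripper_width": opening from 0.0 (shut) to 1.0 (fully open).
Only numpy, scipy, OpenCV 4.12 (cv2) and the standard library are available. Lean on these libraries where they do the work, as an engineer would, in place of code of your own. Each camera call takes 0.05 s, during which the arm holds its last target. There are 200 camera calls.

## Working session

There is one attempt and no reset: what is moved stays moved. The work goes in short steps, Python scripts to look and compute and a tool call to move; the robot and the scene stay as the last step left them, time stands still between calls to the robot, and variables do not carry over. Pictures are saved under pics/ and viewed, about 8 in all and at most 12, crops included, and the job is handed in when it is done.

Besides the shell and the picture viewer there is one more tool, called after "Request:" in YAML: its name, and indented under it one key for each argument. move_arm: Moves the arm, as the interface text tells. Its arguments: {"type":"object","properties":{"plan":{"type":"array"},"force":{"type":"number"}},"required":["plan"]}

```bash
mkdir -p pics; cat > h.py <<'E'
import numpy as np, cv2
from workcell import robot
def grab(n,f=None):
    p=robot.camera_params(n); im=robot.grab_frame(n)
    if f: cv2.imwrite('pics/'+f,im[:,:,::-1])
    return im,p
def ray(p,u,v):
    K=np.array([[p['fx'],0,p['cx']],[0,p['fy'],p['cy']],[0,0,1.]])
    q=cv2.undistortPoints(np.array([[[u,v]]],float),K,np.array(p['distortion'],float))[0,0]
    T=np.array(p['world_from_camera']); d=T[:3,:3]@np.array([q[0],-q[1],-1]); return T[:3,3],d
def onz(p,u,v,z):
    o,d=ray(p,u,v); return o+d*(z-o[2])/d[2]
def proj(p,X):
    K=np.array([[p['fx'],0,p['cx']],[0,p['fy'],p['cy']],[0,0,1.]])
    T=np.linalg.inv(np.array(p['world_from_camera'])); c=T[:3,:3]@np.array(X)+T[:3,3]
    return cv2.projectPoints(np.array([[c[0],-c[1],-c[2]]]),np.zeros(3),np.zeros(3),K,np.array(p['distortion'],float))[0][0,0]
E
python3 - <<'E'
from h import *
s=robot.observe(); print({k:np.round(v,3) for k,v in s.items()}, robot.grasp_offset)
for n in ('scene','top'):
    im,p=grab(n,n+'0.png'); print(n,np.round(p['world_from_camera'],3),p['fx'],p['distortion'])
a=cv2.imread('pics/scene0.png')
E
```

```text
{'time': np.float64(0.0), 'joints': array([-76.142,  22.015,   0.937,  78.56 ,  -0.361,  79.539,  -2.662]), 'joint_vel': array([ 0.015, -0.009, -0.019, -0.043, -0.026, -0.058, -0.007]), 'joint_efforts': array([-1.0000e-03, -6.2760e+01,  8.4400e-01, -3.7181e+01,  1.6000e-02,
        1.4000e-02,  0.0000e+00]), 'tool_pos': array([0.187, 0.596, 0.23 ]), 'ee_rot': array([[-0.954,  0.3  , -0.001],
       [ 0.3  ,  0.954, -0.002],
       [-0.   , -0.002, -1.   ]]), 'wrist_force': array([-0.153,  1.   ,  0.314]), 'wrist_torque': array([-0.044,  0.003, -0.033]), 'gripper_width': np.float64(0.999)} -0.0187
scene [[-0.208 -0.556  0.804  1.272]
 [ 0.978 -0.097  0.186  0.18 ]
 [-0.025  0.825  0.564  0.561]
 [ 0.     0.     0.     1.   ]] 446.2173436596633 [0.00299164 0.         0.         0.         0.        ]
top [[ 0.014  0.988 -0.156  0.385]
 [-1.     0.017  0.019  0.016]
 [ 0.021  0.156  0.988  1.221]
 [ 0.     0.     0.     1.   ]] 475.352761780731 [-0.13295116  0.          0.          0.          0.        ]
```

View pics/top0.png

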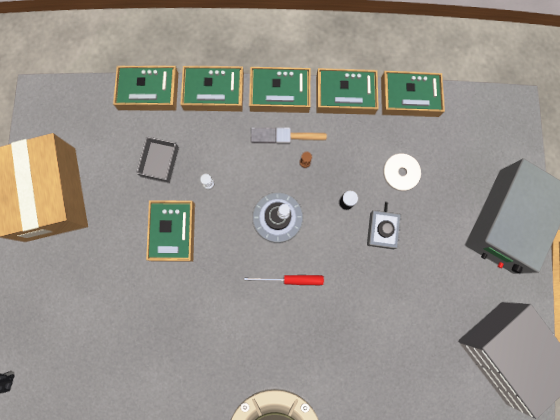

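View pics/scene0.png

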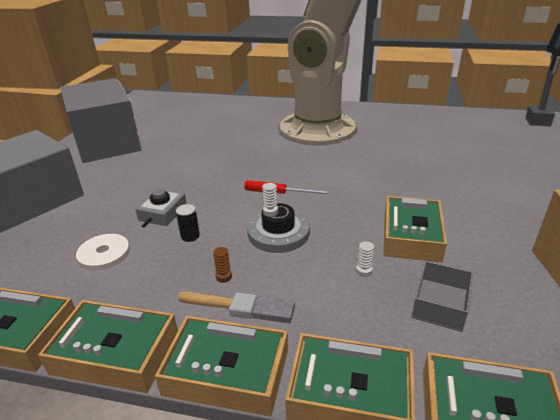

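Candidates for the heat sink are top (284,212), standing on the pedestal; (207,181), the silver one on the bench, heatsink2; and (306,159), the brown look-alike. I choose the one on the pedestal. The control box is at top (384,229), on the robot's right. Next is a close crop to check this.

```bash
python3 - <<'E'
from h import *
a=cv2.imread('pics/top0.png');b=cv2.imread('pics/scene0.png')
ca=cv2.resize(a[180:255,240:315],(400,400),interpolation=cv2.INTER_CUBIC)
cb=cv2.resize(b[175:250,240:315],(400,400),interpolation=cv2.INTER_CUBIC)
cv2.imwrite('pics/c1.png',np.hstack([ca,cb]))
p=robot.camera_params('top'); q=robot.camera_params('scene')
print('base',onz(p,277,218,.022),'hs top',onz(p,284,211,.117),'btn',onz(p,386,228,.045), onz(q,160,196,.045))
print('cap',onz(p,349,199,.07),'hs2',onz(p,207,179,.06),'brown',onz(p,306,159,.03),'scr',onz(p,245,279,.01),onz(p,323,280,.015))
E
```

```text
base [0.54599868 0.00293643 0.022     ] hs top [ 0.55010375 -0.0121843   0.117     ] btn [ 0.52196113 -0.27134439  0.045     ] [ 0.52178092 -0.27051219  0.045     ]
cap [ 0.58984832 -0.17375381  0.07      ] hs2 [0.63604379 0.17962309 0.06      ] brown [ 0.69994766 -0.06956501  0.03      ] scr [0.39086364 0.08122853 0.01      ] [ 0.39104696 -0.11553069  0.015     ]
```

View pics/c1.png

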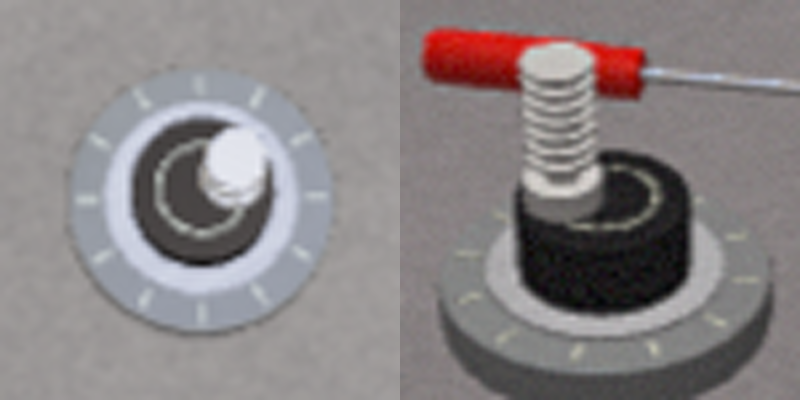

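```bash
python3 - <<'E'
from h import *
p=robot.camera_params('top'); q=robot.camera_params('scene')
k=75/400
f=lambda x,y,x0,y0:(x0+(x+.5)*k-.5,y0+(y+.5)*k-.5)
print('ring top',onz(p,*f(199,188,240,180),.055),'black top',onz(p,*f(202,191,240,180),.055))
print('hs top',onz(p,*f(236,153,240,180),.117))
print('ring scene',onz(q,*f(612-400,193,240,175),.055),'hs',onz(q,*f(557-400,62,240,175),.117))
E
```

```text
ring top [0.5494487  0.00365748 0.055     ] black top [0.54806631 0.00224354 0.055     ]
hs top [ 0.55655695 -0.01173321  0.117     ]
ring scene [0.54741592 0.00363213 0.055     ] hs [ 0.55724885 -0.01263142  0.117     ]
```

Request:
move_arm:
  plan:
    - {"xyz":[-0.0286,-0.0252,0],"angular":[0,0,0],"grip":0.5}
    - {"xyz":[-0.0286,-0.0252,0],"angular":[0,0,0],"grip":0.18}
    - {"xyz":[-0.0286,-0.0252,0],"angular":[0,0,0],"grip":0.18}
    - {"xyz":[-0.0286,-0.0252,0],"angular":[0,0,0],"grip":0.18}
    - {"xyz":[-0.0286,-0.0252,0],"angular":[0,0,0],"grip":0.18}
    - {"xyz":[-0.0286,-0.0252,0],"angular":[0,0,0],"grip":0.18}
    - {"xyz":[-0.0286,-0.0252,0],"angular":[0,0,0],"grip":0.18}
    - {"xyz":[-0.0286,-0.0252,0],"angular":[0,0,0],"grip":0.18}
    - {"xyz":[-0.0286,-0.0252,0],"angular":[0,0,0],"grip":0.18}
    - {"xyz":[-0.0286,-0.0252,0],"angular":[0,0,0],"grip":0.18}
    - {"xyz":[-0.0286,-0.0252,0],"angular":[0,0,0],"grip":0.18}
    - {"xyz":[-0.0286,-0.0252,0],"angular":[0,0,0],"grip":0.18}

```text
time: 1.1
tool_pos: [0.4245, 0.2028, 0.2311]
ee_rot: [[-0.954, 0.3, -0.0], [0.3, 0.954, 0.0], [0.0, -0.0, -1.0]]
wrist_force: [0.3, 0.4, 0.2]
gripper_width: 0.18
```

Request:
move_arm:
  plan:
    - {"xyz":[-0.0286,-0.0252,0],"angular":[0,0,0],"grip":0.18}
    - {"xyz":[-0.0286,-0.0252,0],"angular":[0,0,0],"grip":0.18}
    - {"xyz":[-0.0286,-0.0252,0],"angular":[0,0,0],"grip":0.18}
    - {"xyz":[-0.0286,-0.0252,0],"angular":[0,0,0],"grip":0.18}
    - {"xyz":[-0.0286,-0.0252,0],"angular":[0,0,0],"grip":0.18}
    - {"xyz":[-0.0286,-0.0252,0],"angular":[0,0,0],"grip":0.18}
    - {"xyz":[-0.0286,-0.0252,0],"angular":[0,0,0],"grip":0.18}
    - {"xyz":[-0.0286,-0.0252,0],"angular":[0,0,0],"grip":0.18}
    - {"xyz":[0,0,0],"angular":[0,0,0],"grip":0.18}
    - {"xyz":[0,0,0],"angular":[0,0,0],"grip":0.18}

```text
time: 1.93
tool_pos: [0.5819, -0.0594, 0.2304]
ee_rot: [[-0.952, 0.305, -0.002], [0.305, 0.952, -0.002], [0.001, -0.002, -1.0]]
wrist_force: [-0.2, 1.0, -0.6]
gripper_width: 0.178
```

Request:
move_arm:
  plan:
    - {"xyz":[0,0,0],"angular":[0,0,0.107],"grip":0.18}
    - {"xyz":[0,0,0],"angular":[0,0,0.107],"grip":0.18}
    - {"xyz":[0,0,0],"angular":[0,0,0.107],"grip":0.18}
    - {"xyz":[0,0,0],"angular":[0,0,0.107],"grip":0.18}
    - {"xyz":[0,0,0],"angular":[0,0,0.107],"grip":0.18}
    - {"xyz":[0,0,0],"angular":[0,0,0.107],"grip":0.18}
    - {"xyz":[0,0,0],"angular":[0,0,0.107],"grip":0.18}
    - {"xyz":[0,0,0],"angular":[0,0,0],"grip":0.18}
    - {"xyz":[0,0,0],"angular":[0,0,0],"grip":0.18}

```text
time: 2.68
tool_pos: [0.5817, -0.0548, 0.2311]
ee_rot: [[-0.499, 0.867, -0.001], [0.867, 0.499, 0.001], [0.001, -0.0, -1.0]]
wrist_force: [0.4, 0.5, -0.3]
gripper_width: 0.18
```

```bash
python3 - <<'E'
from h import *
s=robot.observe(); print({k:np.round(v,3) for k,v in s.items() if k in('time','joints','tool_pos','ee_rot','gripper_width','wrist_force')})
w,p=grab('wrist','w1.png'); print(np.round(p['world_from_camera'],3))
b,_=grab('scene','s1.png')
cv2.imwrite('pics/c2.png',np.hstack([w,b])[:,:,::-1])
cv2.imwrite('pics/c2.png',cv2.resize(cv2.imread('pics/c2.png'),(800,300)))
cv2.imwrite('pics/c2.png',np.vstack([cv2.resize(cv2.imread('pics/c2.png'),(800,300)),np.hstack([cv2.resize(b[120:270,150:350,::-1],(400,300)),np.zeros((300,400,3),np.uint8)])]))
E
```

```text
{'time': np.float64(2.683), 'joints': array([-28.645,  19.727,  40.432,  86.681, -12.942,  78.385,  42.666]), 'tool_pos': array([ 0.582, -0.055,  0.231]), 'ee_rot': array([[-0.499,  0.867, -0.001],
       [ 0.867,  0.499,  0.001],
       [ 0.001, -0.   , -1.   ]]), 'wrist_force': array([ 0.409,  0.534, -0.311]), 'gripper_width': np.float64(0.18)}
[[ 0.867 -0.48  -0.135  0.546]
 [ 0.498  0.834  0.237  0.006]
 [-0.001 -0.273  0.962  0.373]
 [ 0.     0.     0.     1.   ]]
```

View pics/c2.png

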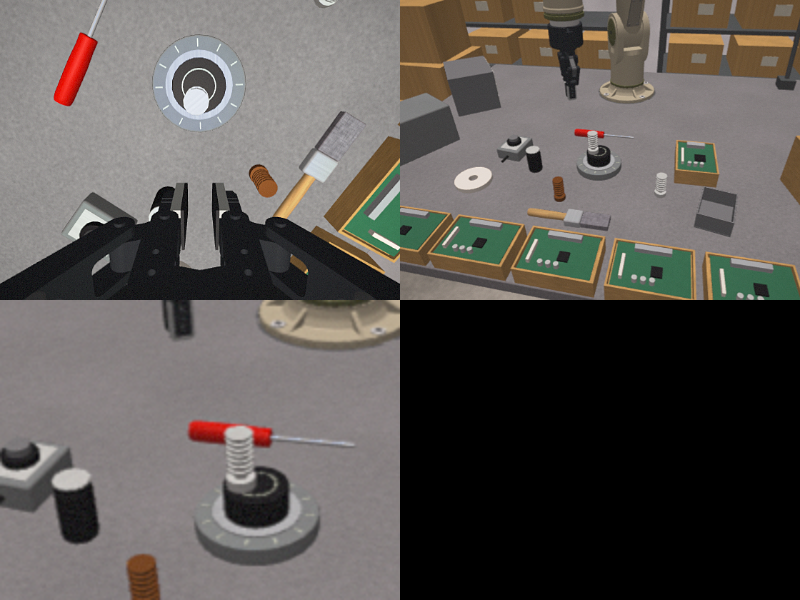

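The wrist view shows the sink near full-frame pixel (275,140), between the ring and the fingers. The brown look-alike is well clear at (368,252), and the push line lies along image up. Next I'll measure this view.

```bash
python3 - <<'E'
from h import *
a=cv2.imread('pics/w1.png'); c=a[75:175,225:335]
cv2.imwrite('pics/c3.png',cv2.resize(c,(660,600),interpolation=cv2.INTER_CUBIC))
E
```

```text
(no output)
```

View pics/c3.png

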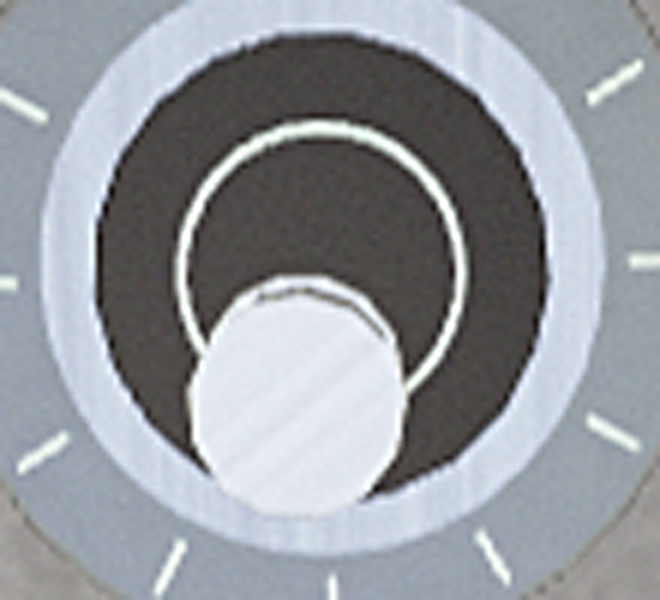

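```bash
python3 - <<'E'
from h import *
p=robot.camera_params('wrist'); s=robot.observe()
f=lambda x,y:(225+(x+.5)/6-.5,75+(y+.5)/6-.5)
c=onz(p,*f(322,262),.055); h=onz(p,*f(298,404),.117)
print(c,onz(p,*f(322,118),.055)-c,h, h-c, np.linalg.norm((h-c)[:2]))
# foot front edge visible at y~275: 
print('foot front',onz(p,*f(300,275),.067))
R=np.array(s['ee_rot']); print('tool frame c,h', R.T@(c-s['tool_pos']),R.T@(h-s['tool_pos']))
E
```

```text
[0.54662842 0.00264359 0.055     ] [-0.00998373  0.01743536  0.        ] [ 0.55229968 -0.0125521   0.117     ] [ 0.00567126 -0.01519569  0.062     ] 0.01621949841495876
foot front [ 5.44789597e-01 -3.41205640e-04  6.70000000e-02]
tool frame c,h [ 0.0677008  -0.0015837   0.17625985] [ 0.05173156 -0.00423796  0.11425171]
```

Request:
move_arm:
  plan:
    - {"xyz":[0.0068,-0.0119,0],"angular":[0,0,0],"grip":0.18}
    - {"xyz":[0,0,0],"angular":[0,0,0.075],"grip":0.18}
    - {"xyz":[0,0,0],"angular":[0,0,0.075],"grip":0.18}
    - {"xyz":[0,0,0],"angular":[0,0.1,0],"grip":0.18}
    - {"xyz":[0,0,0],"angular":[0,0.1,0],"grip":0.18}
    - {"xyz":[-0.005,0,0.0245],"angular":[0,0,0],"grip":0.18}
    - {"xyz":[-0.005,0,0.0245],"angular":[0,0,0],"grip":0.18}
    - {"xyz":[-0.005,0,0.0245],"angular":[0,0,0],"grip":0.18}
    - {"xyz":[-0.005,0,0.0245],"angular":[0,0,0],"grip":0.18}
    - {"xyz":[-0.005,0,0.0245],"angular":[0,0,0],"grip":0.18}
    - {"xyz":[0,0,0],"angular":[0,0,0],"grip":0.18}
    - {"xyz":[0,0,0],"angular":[0,0,0],"grip":0.18}

```text
time: 3.78
tool_pos: [0.5674, -0.056, 0.1056]
ee_rot: [[-0.353, 0.933, -0.074], [0.914, 0.36, 0.186], [0.2, -0.002, -0.98]]
wrist_force: [0.0, -0.6, 0.2]
gripper_width: 0.183
```

```bash
python3 - <<'E'
from h import *
s=robot.observe(); print(s['time'],s['tool_pos'],s['gripper_width'])
w,p=grab('wrist','w2.png')
R=np.array(s['ee_rot'])
t=proj(p,s['tool_pos']); print('tcp px',t)
# predicted tips: leading corners
for y in(-.0075,.0075): print('lead corner px',proj(p,np.array(s['tool_pos'])+R@np.array([.011,y,0])))
b,_=grab('scene','s2.png')
cv2.imwrite('pics/c4.png',np.hstack([cv2.resize(w,(560,420))[:, :, ::-1],cv2.resize(b[100:280,190:290,::-1],(233,420),interpolation=cv2.INTER_CUBIC)]))
E
```

```text
3.7833 [ 0.56742448 -0.05598405  0.10562851] 0.1829403927166475
tcp px [280.58235802 277.78982776]
lead corner px [263.57845764 255.06483664]
lead corner px [297.59292179 255.05526269]
```

View pics/c4.png

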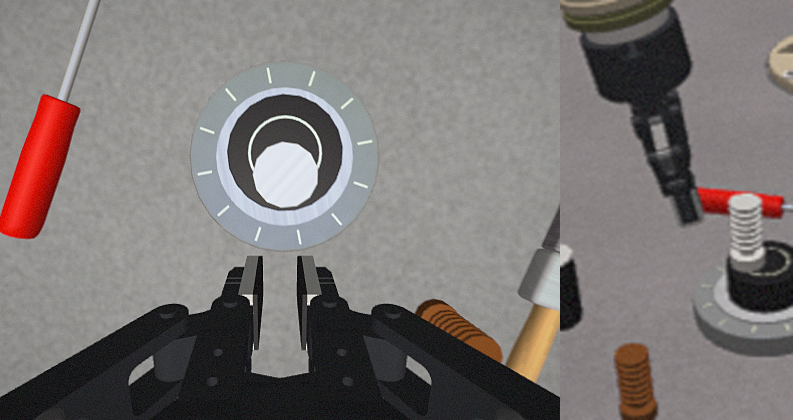

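```bash
python3 - <<'E'
from h import *
p=robot.camera_params('wrist'); s=robot.observe()
a=cv2.imread('pics/w2.png').astype(int)
c=onz(p,284.5,151,.055); h=onz(p,285.5,175.5,.117)
for r,n in((c,'c'),(h,'h')): print(n,r)
g=np.array(s['ee_rot'])[:,0]*[1,1,0]; g/=np.linalg.norm(g); l=np.array([-g[1],g[0],0])
t=np.array(s['tool_pos'])
print('fwd/left c',(c-t)@g,(c-t)@l,'h',(h-t)@g,(h-t)@l)
for X,z in((284.5,115),(248,151),(321,151)): print((onz(p,X,z,.055)-c)@g,(onz(p,X,z,.055)-c)@l)
E
```

```text
c [0.54930985 0.00186432 0.055     ]
h [ 0.55465731 -0.01343427  0.117     ]
fwd/left c 0.06166360861754039 -0.002549050994228771 h 0.045465667097546146 -0.0020305298177112404
0.020744434683085993 7.643871512591985e-06
1.2724191694898626e-05 0.021469521167663774
-2.385156295243803e-05 -0.021470056240582115
```

Request:
move_arm:
  plan:
    - {"xyz":[0,0.0021,0],"angular":[0,0,0],"grip":0.18}
    - {"xyz":[-0.003,0,0.0149],"angular":[0,0,0],"grip":0.18}
    - {"xyz":[-0.003,0,0.0149],"angular":[0,0,0],"grip":0.18}
    - {"xyz":[-0.003,0,0.0149],"angular":[0,0,0],"grip":0.18}
    - {"xyz":[0,0,0],"angular":[0,0,0],"grip":0.18}
    - {"xyz":[0.0049,0,0.001],"angular":[0,0,0],"grip":0.18}
    - {"xyz":[0.0049,0,0.001],"angular":[0,0,0],"grip":0.18}
    - {"xyz":[0.0049,0,0.001],"angular":[0,0,0],"grip":0.18}
    - {"xyz":[0,0,0],"angular":[0,0,0],"grip":0.18}
    - {"xyz":[0,0,0],"angular":[0,0,0],"grip":0.18}
    - {"xyz":[0,0,0],"angular":[0,0,0],"grip":0.18}

```text
time: 4.8
tool_pos: [0.5651, -0.0414, 0.0612]
ee_rot: [[-0.352, 0.933, -0.07], [0.915, 0.359, 0.185], [0.198, 0.001, -0.98]]
wrist_force: [0.2, -0.3, -0.4]
gripper_width: 0.18
```

```bash
python3 - <<'E'
from h import *
s=robot.observe(); print(s['time'],s['tool_pos'],s['wrist_force'])
w,p=grab('wrist','w3.png'); b,_=grab('scene','s3.png')
cv2.imwrite('pics/c5.png',np.hstack([cv2.resize(w[100:310,180:380],(571,600),interpolation=cv2.INTER_CUBIC)[:,:,::-1],cv2.resize(b[160:260,240:278,::-1],(228,600),interpolation=cv2.INTER_CUBIC)]))
E
```

```text
4.8 [ 0.56513211 -0.04142923  0.06121928] [ 0.24310828 -0.3236524  -0.4357316 ]
```

View pics/c5.png

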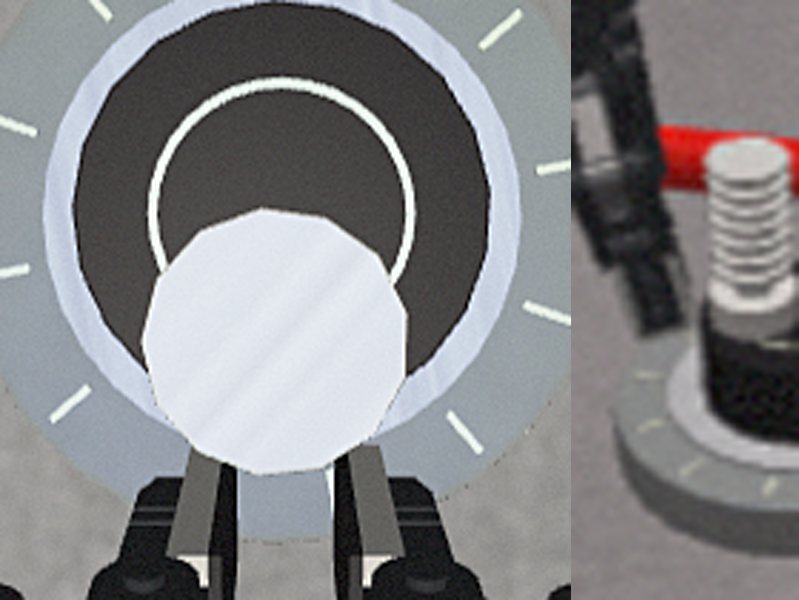

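Request:
move_arm:
  plan:
    - {"xyz":[0.0018,0,0.0014],"angular":[0,0,0],"grip":0.18}
    - {"xyz":[0.0015,0,0.0003],"angular":[0,0,0],"grip":0.18}
    - {"xyz":[0.00098,0,0.0002],"angular":[0,0,0],"grip":0.18}
    - {"xyz":[0.00098,0,0.0002],"angular":[0,0,0],"grip":0.18}
    - {"xyz":[0.00098,0,0.0002],"angular":[0,0,0],"grip":0.18}
    - {"xyz":[0.00098,0,0.0002],"angular":[0,0,0],"grip":0.18}
    - {"xyz":[0.00098,0,0.0002],"angular":[0,0,0],"grip":0.18}
    - {"xyz":[0.00098,0,0.0002],"angular":[0,0,0],"grip":0.18}
    - {"xyz":[0.00098,0,0.0002],"angular":[0,0,0],"grip":0.18}
    - {"xyz":[0.00098,0,0.0002],"angular":[0,0,0],"grip":0.18}
    - {"xyz":[0,0,0],"angular":[0,0,0],"grip":0.18}
    - {"xyz":[0,0,0],"angular":[0,0,0],"grip":0.18}

```text
time: 5.9
tool_pos: [0.5607, -0.0306, 0.0596]
ee_rot: [[-0.352, 0.933, -0.071], [0.915, 0.359, 0.185], [0.199, -0.0, -0.98]]
wrist_force: [-0.2, -0.2, 0.0]
gripper_width: 0.181
```

```bash
cat > m.py <<'E'
from h import *
import sys
s=robot.observe(); print(s['time'],s['tool_pos'],s['wrist_force'])
w,p=grab('wrist','w_%s.png'%sys.argv[1])
g=np.array(s['ee_rot'])[:,0]*[1,1,0]; g/=np.linalg.norm(g); l=np.array([-g[1],g[0],0]); t=np.array(s['tool_pos'])
# sink top: bright blob nearest
C=np.array([.549,.002,.055])
u,v=proj(p,C+[0,0,.062]) 
m=(w.min(2)>205).astype(np.uint8); m=cv2.morphologyEx(m,cv2.MORPH_OPEN,np.ones((9,9)))
cs=[c for c in cv2.findContours(m,0,2)[0] if cv2.contourArea(c)>1500]
for c in cs:
    (x,y),r=cv2.minEnclosingCircle(c); h=onz(p,x,y,.117); 
    print('sink px',x,y,r,'fwd,left of tool',(h-t)@g*1e3,(h-t)@l*1e3,'of C',(h-C)@g*1e3,(h-C)@l*1e3)
E
python3 m.py a
```

```text
5.9 [ 0.56069408 -0.03064888  0.05964719] [-0.21905916 -0.21882037  0.00342103]
sink px 278.6051940917969 246.6737823486328 47.19874572753906 fwd,left of tool 24.23561552977798 0.6883295731325529 of C -10.43500786314132 1.493850215264764
```

Request:
move_arm:
  plan:
    - {"xyz":[0.00098,0,0.0002],"angular":[0,0,0],"grip":0.18}
    - {"xyz":[0.00098,0,0.0002],"angular":[0,0,0],"grip":0.18}
    - {"xyz":[0.00098,0,0.0002],"angular":[0,0,0],"grip":0.18}
    - {"xyz":[0.00098,0,0.0002],"angular":[0,0,0],"grip":0.18}
    - {"xyz":[0.00098,0,0.0002],"angular":[0,0,0],"grip":0.18}
    - {"xyz":[0.00098,0,0.0002],"angular":[0,0,0],"grip":0.18}
    - {"xyz":[0.00098,0,0.0002],"angular":[0,0,0],"grip":0.18}
    - {"xyz":[0.00098,0,0.0002],"angular":[0,0,0],"grip":0.18}
    - {"xyz":[0,0,0],"angular":[0,0,0],"grip":0.18}
    - {"xyz":[0,0,0],"angular":[0,0,0],"grip":0.18}
    - {"xyz":[0,0,0],"angular":[0,0,0],"grip":0.18}

```text
time: 6.87
tool_pos: [0.5578, -0.0231, 0.0596]
ee_rot: [[-0.352, 0.933, -0.071], [0.915, 0.359, 0.186], [0.199, -0.0, -0.98]]
wrist_force: [0.5, 0.2, 0.1]
gripper_width: 0.183
```

```bash
python3 m.py b; python3 - <<'E'
from h import *
w=cv2.imread('pics/w_b.png'); b,_=grab('scene','s4.png')
cv2.imwrite('pics/c6.png',np.hstack([cv2.resize(w[130:310,190:370],(500,500),interpolation=cv2.INTER_CUBIC),cv2.resize(b[170:245,240:285,::-1],(300,500),interpolation=cv2.INTER_CUBIC)]))
E
```

```text
6.8667 [ 0.55776785 -0.02313546  0.05960983] [0.51857216 0.21583104 0.12090437]
sink px 279.28228759765625 246.34295654296875 47.05860137939453 fwd,left of tool 24.30274659198497 0.47632083806022185 of C -2.3048251448029253 1.3151460118162561
```

View pics/c6.png

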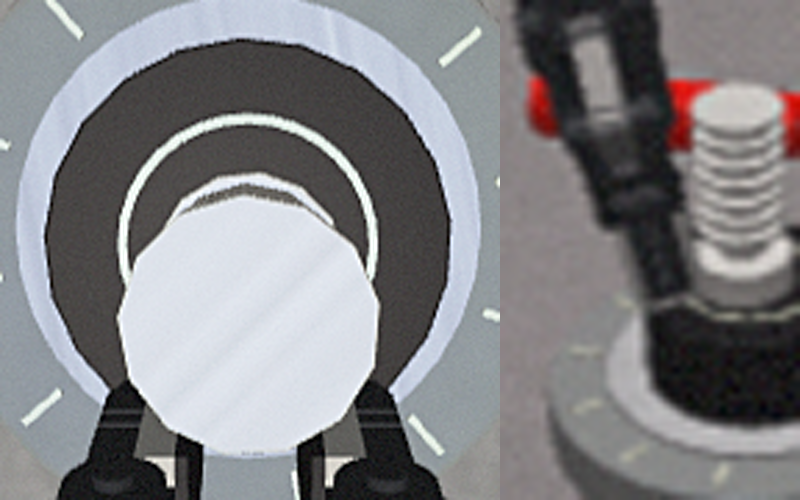

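```bash
python3 - <<'E'
from h import *
p=robot.camera_params('wrist'); s=robot.observe()
g=np.array(s['ee_rot'])[:,0]*[1,1,0]; g/=np.linalg.norm(g); l=np.array([-g[1],g[0],0]); t=np.array(s['tool_pos'])
f=lambda x,y:(190+(x+.5)*.36-.5,130+(y+.5)*.36-.5)
for n,x,y,z in(('ring front',248,114,.055),('foot front',253,173,.067),('ringL',119,238,.055),('ringR',378,238,.055),('sink',248,326,.117)):
    d=onz(p,*f(x,y),z)-t; print(n,d@g*1e3,d@l*1e3)
E
```

```text
ring front 48.01672668224483 0.748311223859172
foot front 38.62107559206755 -0.03538017794814311
ringL 27.766606223728598 21.977347125158577
ringR 27.74789760957142 -20.610865135458077
sink 24.094029994227114 0.5868509575331926
```

Request:
move_arm:
  plan:
    - {"xyz":[0.0008,0,0.00016],"angular":[0,0,0],"grip":0.18}
    - {"xyz":[0.0008,0,0.00016],"angular":[0,0,0],"grip":0.18}
    - {"xyz":[0.0008,0,0.00016],"angular":[0,0,0],"grip":0.18}
    - {"xyz":[0,0,0],"angular":[0,0,0],"grip":0.18}
    - {"xyz":[0,0,0],"angular":[0,0,0],"grip":0.18}
    - {"xyz":[-0.005,0,-0.001],"angular":[0,0,0],"grip":0.18}
    - {"xyz":[-0.0147,0,-0.003],"angular":[0,0,0],"grip":0.18}
    - {"xyz":[-0.0245,0,-0.005],"angular":[0,0,0],"grip":0.18}
    - {"xyz":[0.007,0,-0.0343],"angular":[0,0,0],"grip":0.1}
    - {"xyz":[0.007,0,-0.0343],"angular":[0,0,0],"grip":0.0}
    - {"xyz":[0,0,0],"angular":[0,0,0],"grip":0.0}
    - {"xyz":[0,0,0],"angular":[0,0,0],"grip":0.0}

```text
time: 7.97
tool_pos: [0.5746, -0.0639, 0.1318]
ee_rot: [[-0.352, 0.934, -0.067], [0.915, 0.358, 0.185], [0.197, 0.004, -0.98]]
wrist_force: [0.3, -0.5, -0.7]
gripper_width: -0.0
```

```bash
python3 m.py c; python3 - <<'E'
from h import *
w=cv2.imread('pics/w_c.png'); b,q=grab('scene','s5.png'); p=robot.camera_params('wrist')
u,v=map(int,proj(p,[.549,.002,.07])); x,y=map(int,proj(q,[.549,.002,.08])); print(u,v,x,y)
u=max(u,60);v=max(v,60)
cv2.imwrite('pics/c7.png',np.hstack([cv2.resize(w[v-60:v+60,u-60:u+60],(400,400),interpolation=cv2.INTER_CUBIC),cv2.resize(b[y-40:y+40,x-40:x+40,::-1],(400,400),interpolation=cv2.INTER_CUBIC)]))
print(robot.observe()['ee_rot'],proj(p,[.522,-.271,.05]))
E
```

```text
7.9667 [ 0.57460599 -0.06390071  0.13182132] [ 0.31934079 -0.51433757 -0.69987731]
sink px 276.4107666015625 124.28768920898438 27.83100128173828 fwd,left of tool 70.42261784846553 1.8514020383354393 of C -0.27759222856566224 1.6257456374978527
282 139 277 200
[[-3.51797529e-01  9.33318497e-01 -7.17989002e-02]
 [ 9.14634714e-01  3.59049430e-01  1.85814010e-01]
 [ 1.99203007e-01 -3.00856994e-04 -9.79958199e-01]] [108.19361146 493.06354348]
```

View pics/c7.png

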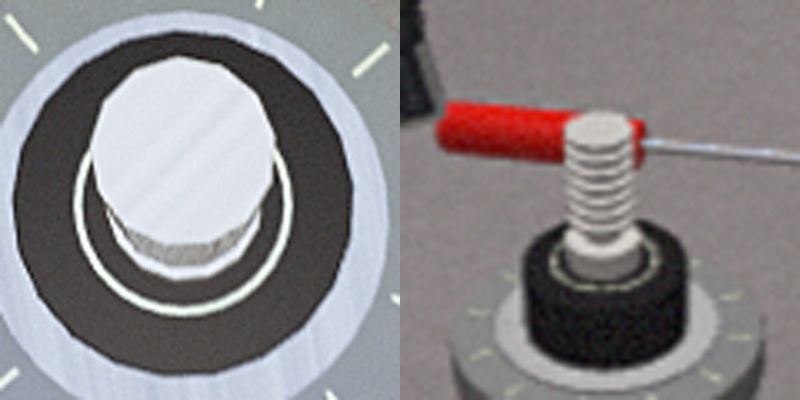

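The foot stands inside the ring with an even gap all round (ring spans crop columns 75–293, foot 106–262). The sink is upright. Next is the button.

Request:
move_arm:
  plan:
    - {"xyz":[0.004,0,-0.02],"angular":[0,-0.1,0],"grip":0.0}
    - {"xyz":[0,0,0],"angular":[0,-0.1,0],"grip":0.0}
    - {"xyz":[-0.0292,-0.0203,0],"angular":[0,0,0],"grip":0.0}
    - {"xyz":[-0.0292,-0.0203,0],"angular":[0,0,0],"grip":0.0}
    - {"xyz":[-0.0292,-0.0203,0],"angular":[0,0,0],"grip":0.0}
    - {"xyz":[-0.0292,-0.0203,0],"angular":[0,0,0],"grip":0.0}
    - {"xyz":[-0.0292,-0.0203,0],"angular":[0,0,0],"grip":0.0}
    - {"xyz":[-0.0292,-0.0203,0],"angular":[0,0,0],"grip":0.0}
    - {"xyz":[0,0,0],"angular":[0,0,0],"grip":0.0}
    - {"xyz":[0,0,0],"angular":[0,0,0],"grip":0.0}

```text
time: 8.9
tool_pos: [0.5201, -0.2729, 0.1489]
ee_rot: [[-0.354, 0.935, -0.002], [0.935, 0.354, -0.0], [0.001, -0.002, -1.0]]
wrist_force: [-0.9, 0.8, -0.6]
gripper_width: -0.003
```

```bash
python3 - <<'E'
from h import *
s=robot.observe(); t=np.array(s['tool_pos']); R=np.array(s['ee_rot']); print(t,R)
a=cv2.imread('pics/top0.png'); b,q=grab('scene','s6.png'); w,p=grab('wrist','w6.png')
# button cap centre measured in first (unobstructed) pictures
P=robot.camera_params('top')
A=a[205:255,360:410]; B=cv2.imread('pics/scene0.png')[175:235,125:195]
W=w[140:420,140:420,::-1]
cv2.imwrite('pics/c8.png',np.hstack([cv2.resize(A,(266,400),interpolation=3) if 0 else cv2.resize(A,(260,260),interpolation=cv2.INTER_CUBIC),cv2.resize(B,(260,260),interpolation=cv2.INTER_CUBIC),cv2.resize(W,(260,260))]))
print(proj(p,t),proj(P,[.522,-.271,.045]))
E
```

```text
[ 0.52008619 -0.27292324  0.14892808] [[-3.53744346e-01  9.35339013e-01 -2.42265418e-03]
 [ 9.35342008e-01  3.53744533e-01 -3.64954474e-04]
 [ 5.15644515e-04 -2.39511081e-03 -9.99996999e-01]]
[276.31333668 281.584146  ] [385.86527148 227.98278008]
```

View pics/c8.png

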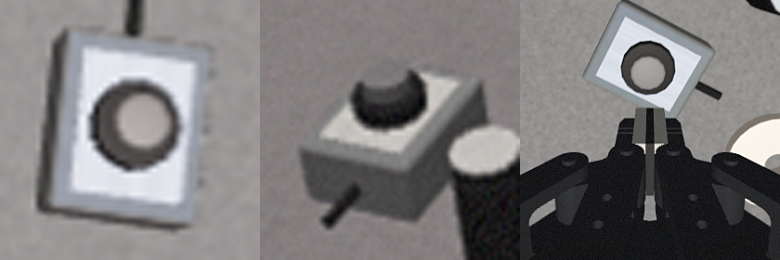

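```bash
python3 - <<'E'
from h import *
P={n:robot.camera_params(n) for n in('top','scene','wrist')}
pts=(('top',386.9,228.2),('scene',160.2,191.4),('wrist',279.7,216.3))
def tri(pts):
    A=np.zeros((3,3));b=np.zeros(3)
    for n,u,v in pts:
        o,d=ray(P[n],u,v); d/=np.linalg.norm(d); M=np.eye(3)-np.outer(d,d); M=M/(np.linalg.norm(o-[.52,-.27,.05])**2); A+=M;b+=M@o
    return np.linalg.solve(A,b)
X=tri(pts); print(X,tri(pts[:2]),tri(pts[1:]))
s=robot.observe(); print(np.array(s['ee_rot']).T@(X-s['tool_pos']))
for n,u,v in pts: print(n,proj(P[n],X)-[u,v])
E
```

```text
[ 0.5208285  -0.26787313  0.05640044] [ 0.51976088 -0.26981031  0.05580126] [ 0.52085198 -0.2677257   0.05649269]
[ 0.00157503 -0.00052224  0.09245837]
top [-1.17004799 -0.28125596]
scene [0.15954179 0.05288208]
wrist [-0.10564397  0.1771298 ]
```

Request:
move_arm:
  plan:
    - {"xyz":[0.0016,0,0.02],"angular":[0,0,0],"grip":0.0}
    - {"xyz":[0,0,0.02],"angular":[0,0,0],"grip":0.0}
    - {"xyz":[0,0,0.02],"angular":[0,0,0],"grip":0.0}
    - {"xyz":[0,0,0.02],"angular":[0,0,0],"grip":0.0}
    - {"xyz":[0,0,0.004],"angular":[0,0,0],"grip":0.0}
    - {"xyz":[0,0,0.004],"angular":[0,0,0],"grip":0.0}
    - {"xyz":[0,0,0.002],"angular":[0,0,0],"grip":0.0}
    - {"xyz":[0,0,0.002],"angular":[0,0,0],"grip":0.0}
    - {"xyz":[0,0,0.001],"angular":[0,0,0],"grip":0.0}
    - {"xyz":[0,0,0],"angular":[0,0,0],"grip":0.0}
    - {"xyz":[0,0,0],"angular":[0,0,0],"grip":0.0}

```text
time: 9.92
tool_pos: [0.522, -0.269, 0.0577]
ee_rot: [[-0.359, 0.933, 0.001], [0.933, 0.359, -0.0], [-0.001, 0.001, -1.0]]
wrist_force: [0.3, -0.3, 0.2]
gripper_width: -0.002
```

Request:
move_arm:
  plan:
    - {"xyz":[0,0,0.001],"angular":[0,0,0],"grip":0.0}
    - {"xyz":[0,0,0.001],"angular":[0,0,0],"grip":0.0}
    - {"xyz":[0,0,0.001],"angular":[0,0,0],"grip":0.0}
    - {"xyz":[0,0,0.001],"angular":[0,0,0],"grip":0.0}
    - {"xyz":[0,0,0],"angular":[0,0,0],"grip":0.0}
    - {"xyz":[0,0,0],"angular":[0,0,0],"grip":0.0}

```text
time: 10.42
tool_pos: [0.5221, -0.269, 0.0534]
ee_rot: [[-0.359, 0.933, 0.001], [0.933, 0.359, -0.0], [-0.001, 0.001, -1.0]]
wrist_force: [0.2, -0.4, 3.1]
gripper_width: 0.005
```

Request:
move_arm:
  plan:
    - {"xyz":[0,0,0.001],"angular":[0,0,0],"grip":0.0}
    - {"xyz":[0,0,0.001],"angular":[0,0,0],"grip":0.0}
    - {"xyz":[0,0,0.001],"angular":[0,0,0],"grip":0.0}
    - {"xyz":[0,0,0],"angular":[0,0,0],"grip":0.0}
    - {"xyz":[0,0,0],"angular":[0,0,0],"grip":0.0}

```text
time: 10.83
tool_pos: [0.5221, -0.269, 0.0511]
ee_rot: [[-0.359, 0.933, 0.001], [0.933, 0.359, -0.0], [-0.0, 0.001, -1.0]]
wrist_force: [-2.0, 1.3, 11.7]
gripper_width: 0.003
```

Request:
move_arm:
  plan:
    - {"xyz":[0,0,0.0006],"angular":[0,0,0],"grip":0.0}
    - {"xyz":[0,0,0],"angular":[0,0,0],"grip":0.0}
    - {"xyz":[0,0,0],"angular":[0,0,0],"grip":0.0}

```text
time: 11.08
tool_pos: [0.5222, -0.269, 0.051]
ee_rot: [[-0.359, 0.933, 0.001], [0.933, 0.359, 0.0], [-0.0, 0.001, -1.0]]
wrist_force: [-3.6, 2.7, 17.0]
gripper_width: -0.004
```

Request:
move_arm:
  plan:
    - {"xyz":[0,0,-0.005],"angular":[0,0,0],"grip":0.0}
    - {"xyz":[0,0,-0.01],"angular":[0,0,0],"grip":0.0}
    - {"xyz":[0,0,-0.03],"angular":[0,0,0],"grip":0.0}
    - {"xyz":[0,0,-0.03],"angular":[0,0,0],"grip":0.0}
    - {"xyz":[0,0,-0.03],"angular":[0,0,0],"grip":0.0}
    - {"xyz":[0,0,0],"angular":[0,0,0],"grip":0.0}
    - {"xyz":[0,0,0],"angular":[0,0,0],"grip":0.0}
    - {"xyz":[0,0,0],"angular":[0,0,0],"grip":0.0}

```text
time: 11.75
tool_pos: [0.5212, -0.2682, 0.1538]
ee_rot: [[-0.359, 0.933, -0.001], [0.933, 0.359, 0.001], [0.001, -0.001, -1.0]]
wrist_force: [-0.3, -0.1, -0.8]
gripper_width: 0.001
```

```bash
python3 - <<'E'
from h import *
b,q=grab('scene','s9.png'); w,p=grab('wrist','w9.png')
a=cv2.imread('pics/scene0.png')
d=cv2.absdiff(a,b[:,:,::-1].copy()).max(2)
cv2.imwrite('pics/c9.png',np.vstack([np.hstack([cv2.resize(b[:,:,::-1],(400,300)),cv2.resize(w[:,:,::-1],(400,300))]),np.hstack([cv2.resize(b[165:255,230:320,::-1],(300,300),interpolation=cv2.INTER_CUBIC),cv2.cvtColor(cv2.resize((d>45).astype(np.uint8)*255,(400,300)),8),np.zeros((300,100,3),np.uint8)])]))
E
```

```text
(no output)
```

View pics/c9.png

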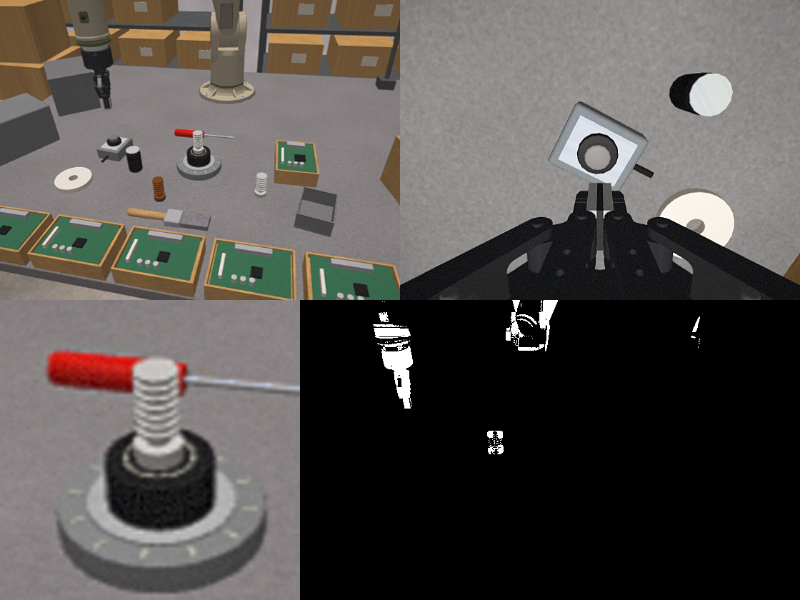

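```bash
python3 -c "
from workcell import robot
robot.close_job(); print(robot.observe()['time'])"
```

```text
the job is handed in; nothing more can be done
the job is handed in; nothing more can be done
```

The heat sink is centred and the start button has been pressed and let go; the job was handed in at about 12 s of the 58 s allowed.

- **Centring:** I pushed the sink by its foot with slow strokes of the tilted fingertips, then backed off. The last pictures show it upright, with the foot inside the white ring and an even gap all round. One reading from the rough pedestal centre put it 1.6 mm to the side. In the wrist picture itself the foot and ring centres line up sideways.
- **Button:** I pressed until it stopped, after about 6 mm of travel. The force rose from 12 to 17 N with no further movement, against 5 N needed, and fell back to zero on lifting. I judged that it came back up only from the final picture and did not measure it.
- **Everything else:** Comparing the first and last pictures from the scene camera shows changes only at the arm and the centred sink. The arm was clear of everything at the end.

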